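# Tighten the tension wedge in a mini-gel tank

## Robot

A 6-joint arm with a two-finger parallel gripper is mounted at the origin on the work surface. World frame = base frame: x ahead of the robot, y to its left, z up, the work surface at z = 0. Lengths are in m, angles in degrees, forces in N, time in s.
With the tool pointing down it reaches from about 0.325 to 0.9 m from the base axis. Payload 6.1 kg.
Tool frame: the origin (TCP) lies at the very end of the fingers, on their centre line; the grasp point (between the pads) lies pinch_z behind it (pinch_z is the distance from the TCP to the grasp point, in m); z points along the fingers, y is the line along which they close (so a half turn about z gives the same grasp; the last joint's range is limited). The gripper opens to 85 mm and grips with 20 to 120 N. Pads are 22 mm wide; open, the fingers measure 114 mm over their backs; the gripper's body (76 mm by 85 mm) begins 54 mm behind the grasp point. The pads swing forward as they close: fully open they stand 13 mm farther back than shut.
Start: joints at [-78.501, 12.628, 87.462, -0, 79.91, -7.225], TCP at [0.201, -0.592, 0.231] pointing down, gripper open.
Joint ranges: [-170.65, 170.65], [-52.31, 119.04], [5.05, 147.46], [-71.25, 251.25], [11.57, 151.72], [-153.62, 153.62]. Speed limits (degrees/s): [147.25, 147.25, 172.46, 180, 180, 180].

## Interface

Orientations are given as [roll, pitch, yaw] about the fixed x, y, z axes, in that order (R = Rz(yaw) Ry(pitch) Rx(roll)).
In Python, from plant import observe, snapshot, sign_off, silhouettes, pinpoint, pinch_z gives the robot as it stands. The module is installed in compiled form; this text tells all that it offers.
- The arm moves only by the tool arm_command, never from a script. Its argument "steps" is a list of rows, each a list of 7 numbers: the opening, from -1 (shut) to 1 (fully open), so that 0 is half open, then the shift along the world's x, y, z in m, then the turn, a rotation vector about the world's x, y, z in rad. A call has 1 to 8 rows; each row is the pose to reach, as a shift and turn from the pose commanded when the call began; what a row does not reach only later rows make up. A row lasts 1/8 s, in which the tool goes at most 62.5 mm and 10.7 degrees, less where a joint would pass 70% of its speed; a pose out of reach is approached as far as the arm can. A call with a gripper value outside its range is refused whole. The fingers move at their own pace and stop on an object; "newtons" is the grip in N (left out, the last holds). Time passes only in rows, so rows that repeat a pose let the fingers close. It gives the time, the measured TCP pose, the force, the opening and the grip force at its end, in the units of the state.
- observe(): the state, without advancing time (a new reading comes with each control period).
- snapshot(name): name is "side" or "top"; returns a dict with "color" (400x640x3 uint8, red, green, blue), "intrinsics" (3x3 intrinsics, pixels), "extrinsics" (4x4, takes a point from world to camera coordinates). Camera axes: x right, y up, looking along -z (the intrinsics and any distortion apply to the point x, -y, -z); pixel columns grow to the right and rows downward; lengths in m; the calibration is good to about 2 mm. A picture is of the moment at which its call begins. There is no depth.
- sign_off(): hands the job in; it is judged then, once.
Trained networks look in the newest picture that a camera, given by its name, has taken for a name from the list of things; names that differ only in an ending like _2 or _b are one class to them, and where a whole thing is asked for, a point or a joint stands for the part that bears it (a point fixed in the world has none). Each returns a list of dicts, best first, with "conf" (0 to 1); they miss things now and then, are a little off and sometimes report something else, mostly with a low value. They report only what shows in the picture. A call takes as long as a camera call.
- silhouettes(camera, thing): "region" (400x640 bool, what is visible of it).
- pinpoint(camera, thing): "at" ([x, y, z] in m, in world coordinates, good to about 4 mm: a listed point, or the origin of a listed thing).
The state is a dict: "time": time; "joints": joint angles; "joint_vel": joint speeds; "effort": joint torques, N m; "eef_pos": TCP position; "ee_rot": TCP orientation; "force": force on the tool from outside, world axes, zero at the start; "wrist_torque": the same for the moment, N m; "opening": finger opening in m; "gripper_force": force on a finger pad.
Only numpy, scipy, OpenCV 4.12 (cv2) and the standard library are available. Lean on these libraries where they do the work, as an engineer would, in place of code of your own. Each camera call takes 0.05 s, during which the arm holds its last target. There are 200 camera calls.

## Task

Take the orange tension wedge out of the drying rack, lower it upright into the gap between the gel cassette and the blue slanted ribs of the gel tank, centred, flat face against the cassette. Press or tap it down gently until it is tight, so that it alone keeps the cassette clamped hard against the core: go by feel, for a firm thumb push of about 15 N should no longer move it, while much more cracks the glass. Leave everything else where it is.

Things in the scene. Friction and masses are not known exactly. Their poses are not given: they have to be found in the camera images.
- tank: Clear mini-gel tank with a blue rim band, fixed; 146 mm wide (its x), 96 mm along y, open top, rim 120 mm high, inner floor 8 mm high. z is up. Origin: on the bench, mid-width, under the cassette's outer face (nominal). From -y to +y: white core (inside, up to 110 mm high, two electrode posts to 124 mm), cassette, gap for the wedge, front wall (inner face at y = +24 mm)
- gap_mouth (a point): Middle of the mouth of the gap at rim height, 120 mm above the bench, at tank x = 0, y = 8.3 mm; axes are the tank's. The mouth is about 16.6 mm wide along y there, from the cassette's face (y = 0 nominal) to the ribs
- rib_foot (a point): Point on the bench under the ribs' faces: tank x = 0, y = -0.6 mm. Two blue keeper ribs on the inside of the front wall, 16 mm wide, at x = +28 and -28 mm, from 30 mm height to the rim. Their faces lean out upwards like the wedge's slope: y = -0.6 mm + height/7 (tank frame)
- core: White electrode core in the tank, fixed, with rubber gasket and the gel cassette it carries: two glass plates, upright, 100 mm wide (x), 8 mm thick, 18 to 108 mm above the bench. Origin and axes are the tank's. The plates crack if the wedge presses on them with over 45 N or the robot with over 15 N. The cassette's face moves only along -y: 2 mm as the gasket yields (4 N per mm), then it is hard
- core_top (a point): Point on the core at tank x = 0, y = -8.2 mm, 108 mm high, at the nominal cassette's back. The cassette itself is not measured: with its plates and gasket its outer (+y) face stands anywhere within 2.5 mm either side of tank y = 0, and each 1 mm changes the wedge's tight depth by 7 mm
- wedge: Orange plastic tension wedge, about 120 g, in the rack tip down. Origin: underside of the tip; z up, x along its 80 mm width. Flat vertical face at y = -7 mm, sloped face at y = (height above tip)/7 up to 108 mm: 7 mm thick at the tip, 22 mm on top. Collar up to 110 mm, then the tab up to 142 mm. In the tank its axes must point as the tank's do: flat face to the cassette, slope to the ribs
- wedge_tip (a point): Middle of the wedge's tip, at wedge y = -3.5 mm, height 0. In the tank the wedge first touches both sides when its tip is 35 to 71 mm above the bench and is tight 14 to 20 mm lower; it never reaches the floor. Faces smooth (friction about 0.3): it clamps with about 1.3 to 2 times the push given, gets much stiffer once the cassette has landed, and stays put when let go
- wedge_tab (a point): Centre of the finger tab on top of the wedge: 50 mm wide along x, 12 mm thick along y (pinch across this), from 110 to 142 mm above the tip. This point is 126 mm above the tip, at wedge y = +4 mm; axes are the wedge's. Its flat top is the place to press or tap
- rack: White drying rack, fixed, base 130 x 100 x 6 mm, origin under its middle; two upright slots along its x centred at y = -25 and +23 mm, each 14.6 mm wide between posts that reach 41 mm above the bench. The wedge stands in one (which one varies), the buffer dam in the other
- dam: Grey buffer dam, a plate 100 x 11 x 90 mm standing in the other slot of the rack; origin at its underside. Leave alone
- tube_rack: Blue microtube rack 70 x 125 x 26 mm with some tube lids up to 32 mm high; origin under its middle. Leave alone
- vial: Small glass vial with white cap, 28 mm across, 55 mm tall; origin under its middle. Leave alone
- tank_lid: Clear tank lid lying on the bench, 150 x 100 x 20 mm with a red and a black socket up to 36 mm high; origin under its middle. Leave alone

How it is judged (in metres and radians):
On the way:
1. the wedge's tip is inside the gap, below the rim (z of wedge in the frame of tank below 0.1 m and y of wedge in the frame of tank between 0 and 0.02 m and x of wedge in the frame of tank between -0.02 and 0.02 m), for 0.2 s.
At the end, for the whole second after the job is handed in: The wedge stands upright in the gap, flat face to the cassette (tilt under 4 degrees, turned under 6 degrees, within 12 mm of the middle of the width), at rest, and by itself clamps the cassette against the core with more than 15 N, bearing on the ribs with more than 12 N (contact force between wedge and core above 15 N and contact force between wedge and tank above 12 N and x of wedge in the frame of tank between -0.012 and 0.012 m and y of wedge in the frame of tank between 0 and 0.012 m and z of wedge in the frame of tank below 0.065 m and angle between wedge's own z axis and vertical below 0.07 rad and angle between the y axis of wedge and the y axis of tank, either way round below 0.1 rad and linear speed of wedge below 0.005 m/s); the robot touches nothing.
It fails at once if the wedge presses on the glass cassette with more than 45 N (the plates crack) (contact force between wedge and core above 45 N).
It fails at once if the robot pushes on the cassette or core with more than 15 N (contact force between the arm and core above 15 N).
It fails at once if the buffer dam is disturbed (over 20 mm) (distance of dam from where it was at the start of the episode above 0.02 m).
It fails at once if the tube rack, the vial or the tank lid is moved over 15 mm (distance of any of tube_rack, vial, tank_lid from where it was at the start of the episode above 0.015 m).
It also fails if it takes over 51 s, if anything falls off the work surface, if the arm or the gripper's body presses on something with over 40 N, if the wrist force passes 120 N, or if a joint passes its speed limit or range.

## Working session

There is one attempt and no reset: what is moved stays moved. The work goes in short steps, Python scripts to look and compute and a tool call to move; the robot and the scene stay as the last step left them, time stands still between calls to the robot, and variables do not carry over. Pictures are saved under pics/ and viewed, at most 10 in all, crops included, and the job is handed in when it is done.

Besides the shell and the picture viewer there is one more tool, called after ">>>" by a JSON object that holds its "name" and its "arguments", one argument or row to a line. arm_command: Moves the arm, as the interface text tells. Its arguments: {"type":"object","properties":{"steps":{"type":"array"},"newtons":{"type":"number"}},"required":["steps"]}

```bash
mkdir -p pics
python3 - <<'E'
from plant import *
import cv2,numpy as np
for c in ("side","top"):
    s=snapshot(c); cv2.imwrite(f"pics/{c}0.png",s["color"][:,:,::-1])
    E=s["extrinsics"]; print(c,(-E[:3,:3].T@E[:3,3]).round(3))
    for t in ("tank","gap_mouth","rib_foot","core_top","wedge","wedge_tip","wedge_tab","rack","dam","vial","tank_lid","tube_rack"):
        print(t,[(np.round(d["at"],4).tolist(),round(d["conf"],2)) for d in pinpoint(c,t)[:2]])
print(pinch_z,observe())
E
```

```text
side [0.413 0.712 0.626]
tank [([0.595, -0.1496, 0.0019], 0.97), ([0.507, 0.2091, 0.0063], 0.31)]
gap_mouth [([0.5996, -0.1415, 0.1178], 0.72)]
rib_foot [([0.5939, -0.1485, -0.0001], 0.89), ([0.5062, 0.2191, 0.1344], 0.38)]
core_top [([0.5942, -0.152, 0.1034], 0.78)]
wedge [([0.5045, 0.2104, 0.0049], 0.58)]
wedge_tip [([0.5042, 0.2091, 0.0016], 0.66)]
wedge_tab [([0.5076, 0.2185, 0.1331], 0.8)]
rack [([0.5153, 0.2324, -0.0017], 0.91), ([0.5037, 0.2091, 0.0067], 0.25)]
dam [([0.5204, 0.2554, 0.0033], 0.83)]
vial [([0.7374, 0.074, 0.0012], 0.85)]
tank_lid [([0.5956, -0.3938, -0.004], 0.68)]
tube_rack [([0.3874, 0.0459, 0.0028], 0.7)]
top [ 0.382 -0.052  1.169]
tank [([0.5974, -0.1485, 0.0001], 0.58)]
gap_mouth [([0.5951, -0.1407, 0.1179], 0.73), ([0.5199, 0.2548, 0.004], 0.69)]
rib_foot [([0.5919, -0.15, 0.0005], 0.72), ([0.5986, -0.1471, -0.0046], 0.65)]
core_top [([0.5956, -0.1571, 0.1119], 0.71), ([0.5991, -0.3904, 0.0005], 0.65)]
wedge [([0.508, 0.2137, 0.0051], 0.64)]
wedge_tip [([0.5056, 0.2076, 0.0074], 0.65)]
wedge_tab [([0.5055, 0.2243, 0.1333], 0.73), ([0.5964, -0.1554, 0.110
[... 205 characters left out ...]
0.0011], 0.22)]
0.0187 {'time': 1.3, 'joints': array([-7.85011200e+01,  1.26283372e+01,  8.74626618e+01,  2.76402163e-04,
        7.99113574e+01, -7.22448020e+00]), 'joint_vel': array([-0.11831956, -0.06271586, -0.06177978, -0.04379331, -0.00482765,
        0.07285684]), 'effort': array([ 9.63109051e-04, -4.96846640e+01, -3.89722681e+01,  1.42423664e-04,
        9.87472667e-04, -1.35108402e-05]), 'eef_pos': array([ 0.20062398, -0.59190526,  0.23128983]), 'ee_rot': array([-1.79997697e+02, -5.66303413e-04,  1.87233117e+01]), 'force': array([ 0.30764217, -0.55508997,  0.10523132]), 'wrist_torque': array([0.03726764, 0.01426886, 0.02789465]), 'gripper_force': 0.0, 'opening': 0.08558947070150323}
```

View pics/side0.png

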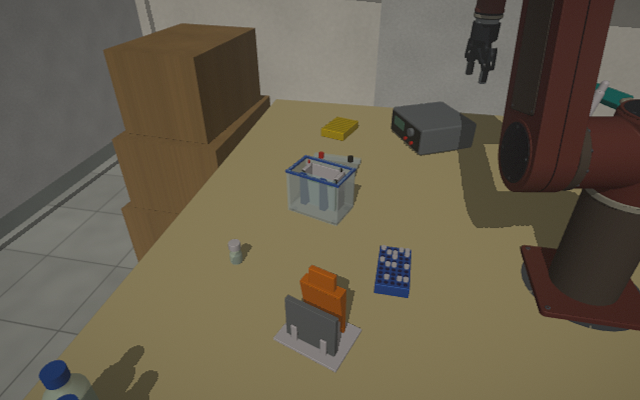

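View pics/top0.png

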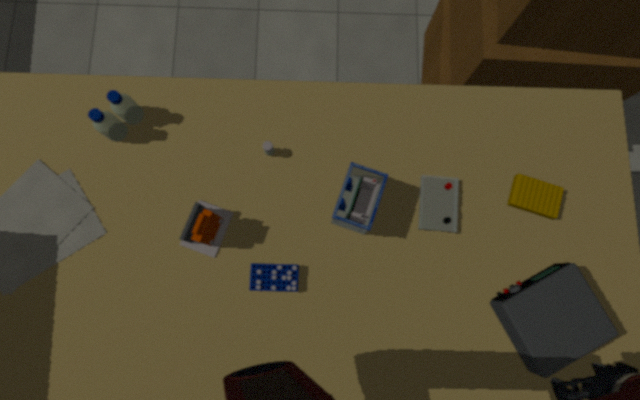

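```bash
cat > h.py <<'E'
from plant import *
import cv2,numpy as np
from scipy.optimize import minimize
from scipy.spatial.transform import Rotation as Ro
def box(x0,x1,y0,y1,z0,z1): return [[x,y,z] for x in(x0,x1) for y in(y0,y1) for z in(z0,z1)]
W=np.array([[sx*.04,y,z] for sx in(-1,1) for y,z in((-.007,0),(0,0),(-.007,.11),(.0154,.108),(.0154,.11))]+box(-.025,.025,-.002,.010,.11,.142))
RIM=np.array(box(-.073,.073,-.069,.027,.108,.12))
def proj(s,P):
    c=np.asarray(P)@s["extrinsics"][:3,:3].T+s["extrinsics"][:3,3]; c=c*[1,-1,-1]
    p=c@s["intrinsics"].T; return p[:,:2]/p[:,2:]
def pose(v,P):
    return Ro.from_euler("xyz",[v[4] if len(v)>4 else 0,v[5] if len(v)>5 else 0,v[3]],degrees=True).apply(P)+[v[0],v[1],v[2]]
def ray(s,uv,z):
    d=np.linalg.inv(s["intrinsics"])@[uv[0],uv[1],1]; R=s["extrinsics"][:3,:3]
    o=-R.T@s["extrinsics"][:3,3]; d=R.T@(d*[1,-1,-1]); return o+d*(z-o[2])/d[2]
def mask(img,col):
    h=cv2.cvtColor(img,cv2.COLOR_RGB2HSV); lo,hi={"orange":((4,150,90),(18,255,255)),"blue":((105,110,50),(130,255,255))}[col]
    return cv2.inRange(h,lo,hi)
def near(m,c,r):
    k=np.zeros_like(m); cv2.circle(k,tuple(int(round(a)) for a in c),r,255,-1); return m&k
def hullimg(pts,S=8):
    im=np.zeros((400*S//2,640*S//2),np.uint8); return im
def fithull(items,P,v0,z):
    # items: list of (snapshot, mask); compares hulls at subpixel via support functions
    th=np.linspace(0,2*np.pi,72,endpoint=False); D=np.c_[np.cos(th),np.sin(th)]
    obs=[]
    for s,m in items:
        yy,xx=np.nonzero(m); q=np.c_[xx,yy].astype(float); obs.append((q@D.T).max(0)+.5*np.maximum(abs(D[:,0]),abs(D[:,1]))*.8)
    def cost(v):
        c=0
        for (s,m),o in zip(items,obs):
            c+=np.minimum(((proj(s,pose([v[0],v[1],z,v[2]],P))@D.T).max(0)-o)**2,25).mean()
        return c
    best=min((minimize(cost,[v0[0],v0[1],v0[2]+d],method="Nelder-Mead",options=dict(initial_simplex=[[v0[0],v0[1],v0[2]+d],[v0[0]+.01,v0[1],v0[2]+d],[v0[0],v0[1]+.01,v0[2]+d],[v0[0],v0[1],v0[2]+d+8]])) for d in(-20,0,20)),key=lambda r:r.fun)
    return best.x,best.fun
E
python3 - <<'E'
from h import *
t=snapshot("top"); s=snapshot("side"); print(t.keys())
mt=near(mask(t["color"],"blue"),(361,197),45); ms=near(mask(s["color"],"blue"),(320,172),45)
wt=near(mask(t["color"],"orange"),(205,226),40)
print((mt>0).sum(),(ms>0).sum(),(wt>0).sum())
print("rim top",fithull([(t,mt)],RIM,(.595,-.15,0),0)); print("rim side",fithull([(s,ms)],RIM,(.595,-.15,0),0))
print("rim both",fithull([(t,mt),(s,ms)],RIM,(.595,-.15,0),0))
r=fithull([(t,wt)],W,(.507,.212,0),.006);print("wedge top",r)
a=[cv2.resize(t["color"][y-50:y+50,x-60:x+60],None,fx=5,fy=5,interpolation=cv2.INTER_CUBIC) for x,y in((361,197),(205,226))]
b=[cv2.resize(s["color"][y-50:y+50,x-60:x+60],None,fx=5,fy=5,interpolation=cv2.INTER_CUBIC) for x,y in((320,190),(320,310))]
im=np.vstack([np.hstack(a),np.hstack(b)]);cv2.imwrite("pics/crop1.png",cv2.resize(im,(720,600))[:,:,::-1])
E
```

```text
dict_keys(['color', 'intrinsics', 'extrinsics'])
317 327 179
rim top (array([  0.59659423,  -0.148601  , -17.63606817]), np.float64(0.7643232055628713))
rim side (array([  0.59899796,  -0.15072683, -19.24417551]), np.float64(0.8651294327814625))
rim both (array([  0.59750088,  -0.14899133, -18.06112351]), np.float64(1.8305950633477641))
wedge top (array([  0.50673149,   0.21276113, -16.89569401]), np.float64(9.735126657023923))
```

View pics/crop1.png

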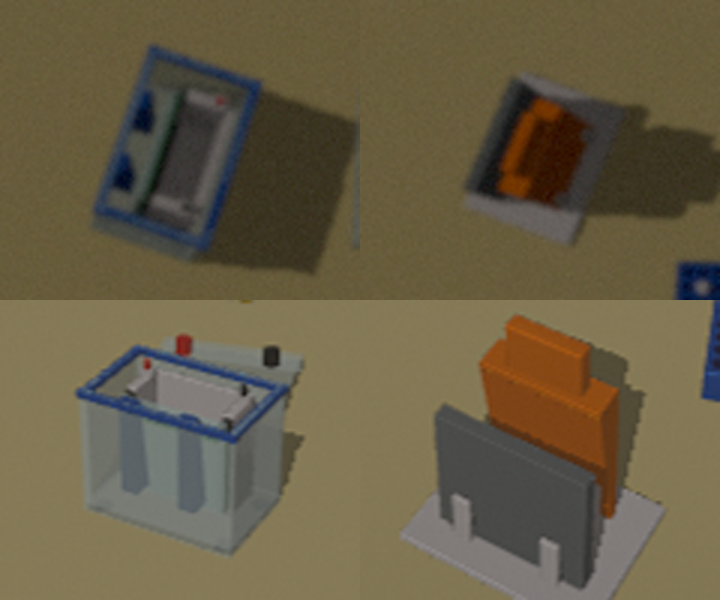

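```bash
sed -i 's/(4,150,90)/(3,140,30)/' h.py
python3 - <<'E'
from h import *
t=snapshot("top"); s=snapshot("side")
wt=near(mask(t["color"],"orange"),(205,226),30); ws=near(mask(s["color"],"orange"),(325,290),50)
lo=fithull([(t,wt)],W,(.507,.212,-20),.006);print((wt>0).sum(),lo)
# side: only the tab+collar corners (top part hull), z>=.09
yy,xx=np.nonzero(ws); print(xx.min(),xx.max(),yy.min(),yy.max())
for y in range(yy.min(),yy.max(),6): r=xx[yy==y]; print(y,r.min(),r.max(),end="; ")
v=lo[0]; print(); print(proj(s,pose([v[0],v[1],.006,v[2]],W)).round(1).tolist())
for n,P in (("dam",0),("rack",0)):
  for c in("top","side"):
    for d in silhouettes(c,n)[:1]:
        q=np.argwhere(d["region"])[:,::-1].astype(np.float32); print(n,c,d["conf"],cv2.minAreaRect(q))
im=t["color"].copy()
c=[cv2.resize(i[y-40:y+40,x-50:x+50],None,fx=7,fy=7,interpolation=cv2.INTER_NEAREST) for i,x,y in((t["color"],205,226),)][0]
q=(proj(t,pose([v[0],v[1],.006,v[2]],W))-[155,186]+.5)*7
for p in q: cv2.circle(c,tuple(p.astype(int)),3,(0,255,0),-1)
c2=cv2.resize(s["color"][260:340,275:375],None,fx=7,fy=7)
q=(proj(s,pose([v[0],v[1],.006,v[2]],W))-[275,260]+.5)*7
for p in q: cv2.circle(c2,tuple(p.astype(int)),3,(0,255,0),-1)
cv2.imwrite("pics/crop2.png",cv2.resize(np.hstack([c,c2]),(800,320))[:,:,::-1])
E
```

```text
732 (array([  0.50915018,   0.21670663, -19.52714781]), np.float64(0.6294771927631382))
300 345 265 332
265 311 313; 271 309 327; 277 302 336; 283 300 336; 289 301 345; 295 303 345; 301 304 345; 307 317 345; 313 329 345; 319 339 344; 325 341 344; 331 341 343; 
[[343.3, 332.5], [341.4, 335.2], [345.4, 289.9], [338.9, 299.3], [338.9, 298.5], [306.5, 314.7], [304.5, 317.1], [305.4, 272.6], [298.4, 281.2], [298.4, 280.4], [336.1, 288.3], [336.6, 274.5], [332.6, 292.9], [333.0, 279.0], [311.1, 277.4], [310.9, 263.7], [307.4, 281.7], [307.1, 267.9]]
dam top 0.71 ((191.89431762695312, 222.30740356445312), (12.35303020477295, 39.24599075317383), 18.970407485961914)
dam side 0.81 ((310.03399658203125, 325.427734375), (69.61781311035156, 38.321739196777344), 25.201122283935547)
rack top 0.93 ((206.41380310058594, 229.03448486328125), (37.553646087646484, 52.522579193115234), 23.198591232299805)
rack side 0.66 ((316.1000061035156, 334.8000183105469), (76.02630615234375, 51.429561614990234), 26.56505012512207)
```

View pics/crop2.png

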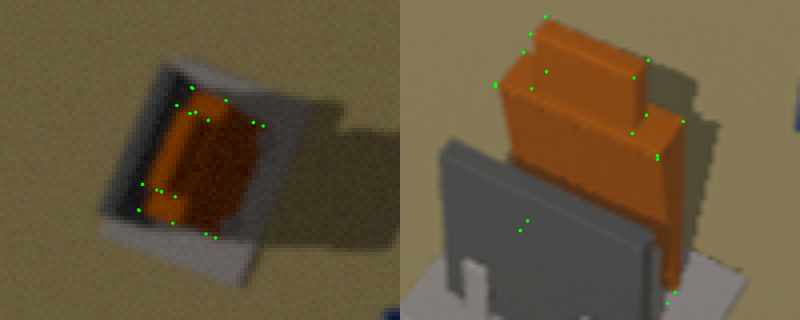

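The crops show the wedge tab at about (203,222) in the top image, with the flat face towards −y, and the tank ribs on the +y side. So no half turn is needed. Moving to hover over the tab.

>>> {"name": "arm_command", "arguments": {
  "steps": [
    [1,0.055,0.145,0,0,0,-0.17],
    [1,0.08,0.21,0,0,0,-0.34],
    [1,0.1,0.27,0,0,0,-0.5],
    [1,0.125,0.33,0,0,0,-0.69],
    [1,0.15,0.4,0,0,0,-0.69],
    [1,0.18,0.47,0,0,0,-0.69],
    [1,0.2,0.53,0,0,0,-0.69],
    [1,0.225,0.595,0,0,0,-0.69]
  ]
}}

```text
time: 2.7
eef_pos: [0.3772, -0.1246, 0.2318]
ee_rot: [180.0, -0.1, -20.8]
force: [1.1, -0.7, 0.3]
opening: 0.0853
gripper_force: 0.0
```

>>> {"name": "arm_command", "arguments": {
  "steps": [
    [1,0.131,0.346,-0.01,0,0,0],
    [1,0.131,0.346,-0.01,0,0,0],
    [1,0.131,0.346,-0.01,0,0,0],
    [1,0.131,0.346,-0.01,0,0,0],
    [1,0.131,0.346,-0.01,0,0,0],
    [1,0.131,0.346,-0.01,0,0,0],
    [1,0.131,0.346,-0.01,0,0,0]
  ]
}}

```text
time: 3.58
eef_pos: [0.5079, 0.2231, 0.2205]
ee_rot: [-180.0, 0.1, -20.6]
force: [-0.5, -0.8, -0.2]
opening: 0.0852
gripper_force: 0.0
```

Run:
```python
from h import *
s=snapshot("side"); t=snapshot("top"); print(observe()["eef_pos"],observe()["ee_rot"])
c=s["color"][220:340,260:400]; c=cv2.resize(c,None,fx=4,fy=4)
d=t["color"][170:290,140:280]; d=cv2.resize(d,None,fx=4,fy=4)
cv2.imwrite("pics/hover.png",cv2.resize(np.hstack([c,d]),(800,343))[:,:,::-1])
```

```text
[0.50742912 0.21996687 0.22083956] [ 1.79939369e+02  3.94753513e-02 -2.07207333e+01]
```

View pics/hover.png

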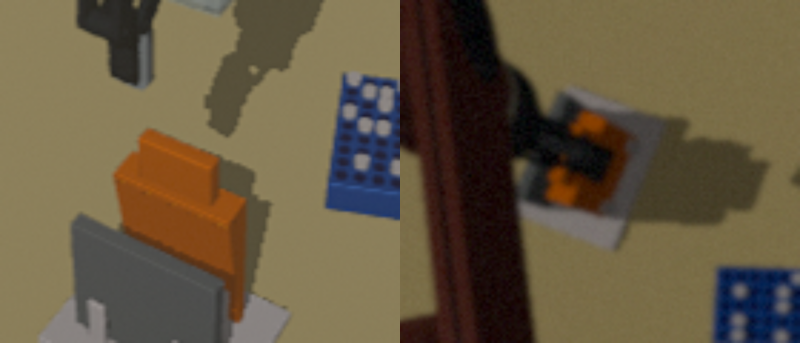

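The hover shot shows the gripper over the tab, with one finger in line with its middle. Going down to grasp.

>>> {"name": "arm_command", "arguments": {
  "steps": [
    [1,0.0,0.0,-0.05,0,0,0],
    [1,0.0,0.0,-0.08,0,0,0],
    [1,0.0,0.0,-0.098,0,0,0],
    [1,0.0,0.0,-0.098,0,0,0],
    [1,0.0,0.0,-0.098,0,0,0]
  ]
}}

```text
time: 4.3
eef_pos: [0.5089, 0.2196, 0.125]
ee_rot: [-179.9, -0.1, -20.8]
force: [-0.4, 0.3, -0.4]
opening: 0.0853
gripper_force: 0.0
```

Run:
```python
from h import *
s=snapshot("side"); o=observe(); print(o["eef_pos"],o["force"])
c=s["color"][230:340,270:370]; c=cv2.resize(c,None,fx=5,fy=5)
cv2.imwrite("pics/pre.png",c[:,:,::-1])
```

```text
[0.50905572 0.21973343 0.12517815] [-0.13606286 -0.4709725   0.28898892]
```

View pics/pre.png

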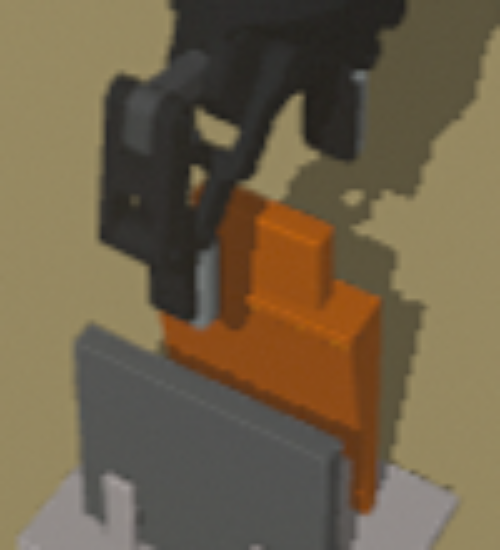

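The fingers straddle the tab, with the near pad at (205,285) and the far one behind it. Closing.

>>> {"name": "arm_command", "arguments": {
  "steps": [
    [0.0,0,0,-0.002,0,0,0],
    [-0.4,0,0,-0.002,0,0,0],
    [-1,0,0,-0.002,0,0,0],
    [-1,0,0,-0.002,0,0,0],
    [-1,0,0,-0.002,0,0,0],
    [-1,0,0,-0.002,0,0,0],
    [-1,0,0,-0.002,0,0,0],
    [-1,0,0,-0.002,0,0,0]
  ],
  "newtons": 50
}}

```text
time: 5.35
eef_pos: [0.5074, 0.2186, 0.1215]
ee_rot: [179.8, 0.0, -20.8]
force: [-1.8, -3.6, 4.4]
opening: 0.011
gripper_force: 48.5
```

>>> {"name": "arm_command", "arguments": {
  "steps": [
    [-1,0,0,0.02,0,0,0],
    [-1,0,0,0.05,0,0,0],
    [-1,0,0,0.1,0,0,0],
    [-1,0,0,0.15,0,0,0],
    [-1,0,0,0.15,0,0,0],
    [-1,0,0,0.15,0,0,0]
  ]
}}

```text
time: 6.1
eef_pos: [0.5074, 0.2197, 0.2705]
ee_rot: [180.0, 0.0, -20.8]
force: [-0.9, -0.1, -1.0]
opening: 0.0114
gripper_force: 48.8
```

Run:
```python
from h import *
s=snapshot("side"); t=snapshot("top"); o=observe(); print(o["eef_pos"],o["ee_rot"],o["force"],o["opening"])
for c in("side","top"):
    for n in("wedge","wedge_tip","wedge_tab"): print(c,n,[(np.round(d["at"],4).tolist(),round(d["conf"],2)) for d in pinpoint(c,n)[:1]])
ws=mask(s["color"],"orange"); yy,xx=np.nonzero(ws); k=(abs(xx-320)<80)&(yy<330)&(yy>120); xx,yy=xx[k],yy[k]; print(xx.min(),xx.max(),yy.min(),yy.max())
import math
p=o["eef_pos"]; a=Ro.from_euler("z",o["ee_rot"][2],degrees=True)
org=p-a.apply([0,.004,0])-[0,0,.1155]
v=[*org,o["ee_rot"][2]]; q=proj(s,pose(v,W))
x0,y0=int(q[:,0].mean())-55,int(q[:,1].mean())-60
c=cv2.resize(s["color"][y0:y0+120,x0:x0+110],None,fx=5,fy=5)
for r in (q-[x0,y0]+.5)*5: cv2.circle(c,tuple(r.astype(int)),3,(0,255,0),-1)
cv2.imwrite("pics/held.png",c[:,:,::-1])
```

```text
[0.50676229 0.21942669 0.26915742] [ 1.79887555e+02  1.64415017e-01 -2.08129929e+01] [ 0.23777383 -0.18123298  0.02582149] 0.011217264939500211
side wedge [([0.5035, 0.2152, 0.1561], 0.59)]
side wedge_tip [([0.5059, 0.2144, 0.1534], 0.74)]
side wedge_tab [([0.507, 0.2215, 0.2822], 0.91)]
top wedge [([0.5102, 0.2159, 0.1543], 0.67)]
top wedge_tip [([0.5059, 0.2106, 0.1538], 0.86)]
top wedge_tab [([0.5027, 0.2187, 0.2794], 0.87)]
297 349 195 274
```

View pics/held.png

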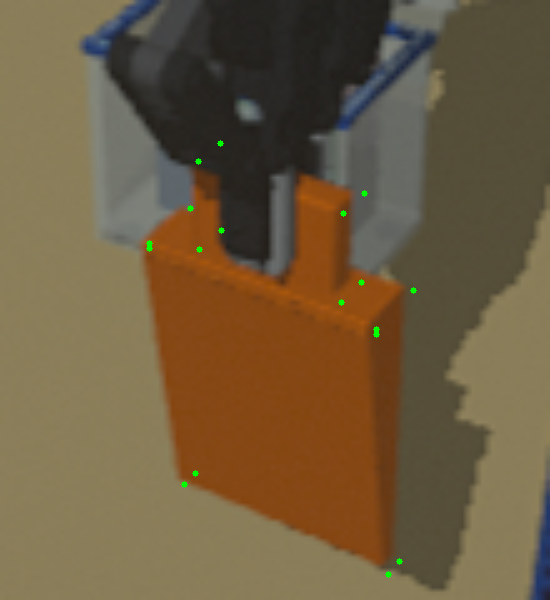

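The picture shows the wedge held upright, tip edge from (180,480) to (390,570), close to the predicted corners. Carrying it over the gap.

>>> {"name": "arm_command", "arguments": {
  "steps": [
    [-1,0.015,-0.055,0,0,0,0.045],
    [-1,0.03,-0.115,0,0,0,0.045],
    [-1,0.047,-0.175,0,0,0,0.045],
    [-1,0.062,-0.235,0,0,0,0.045],
    [-1,0.077,-0.29,0,0,0,0.045],
    [-1,0.09,-0.34,0,0,0,0.045],
    [-1,0.094,-0.356,0,0,0,0.045],
    [-1,0.094,-0.356,0,0,0,0.045]
  ]
}}

```text
time: 7.5
eef_pos: [0.6016, -0.1368, 0.2708]
ee_rot: [-180.0, 0.1, -18.3]
force: [-0.3, 0.3, -1.2]
opening: 0.0113
gripper_force: 49.0
```

```bash
cat >> h.py <<'E'
def inhand(s,o,cen,r=60):
    # fit offset along tool x, height of grip, yaw delta from lower/side outline in the side picture
    m=near(mask(s["color"],"orange"),cen,r); yy,xx=np.nonzero(m)
    th=np.radians(np.r_[-10:200:5]); D=np.c_[np.cos(th),np.sin(th)]
    ob=(np.c_[xx,yy]@D.T).max(0)+.4*np.maximum(abs(D[:,0]),abs(D[:,1]))
    y=o["ee_rot"][2]
    def V(p):
        a=Ro.from_euler("z",y+p[2],degrees=True); org=o["eef_pos"]+a.apply([p[0]/1e3,-.004+p[3]/1e3,0])-[0,0,.1155+p[1]/1e3]
        return [*org,y+p[2]]
    f=lambda p:np.abs((proj(s,pose(V(p),W))@D.T).max(0)-ob).mean()+.01*abs(p[3])
    b=minimize(f,[0,0,0,0],method="Nelder-Mead",options=dict(initial_simplex=[[0,0,0,0],[4,0,0,0],[0,4,0,0],[0,0,5,0],[0,0,0,3]],maxiter=2000)); return b.x,b.fun,V(b.x)
E
python3 - <<'E'
from h import *
s=snapshot("side"); t=snapshot("top"); o=observe(); print(o["time"],o["eef_pos"],o["ee_rot"],o["force"])
for c in("side","top"):
    for n in("wedge_tip","wedge_tab","gap_mouth","tank","rib_foot","core_top"): print(c,n,[(np.round(d["at"],4).tolist(),round(d["conf"],2)) for d in pinpoint(c,n)[:1]])
b=inhand(s,o,(323,165),60); print(b)
q=proj(s,pose(b[2],W)); R=proj(s,pose([.597,-.149,0,-18],RIM))
x0,y0=270,110
c=cv2.resize(s["color"][y0:y0+115,x0:x0+110],None,fx=5,fy=5)
for r in (q-[x0,y0]+.5)*5: cv2.circle(c,tuple(r.astype(int)),3,(0,255,0),-1)
for r in (R-[x0,y0]+.5)*5: cv2.circle(c,tuple(r.astype(int)),3,(255,0,255),-1)
cv2.imwrite("pics/over.png",c[:,:,::-1])
E
```

```text
7.6 [ 0.60156882 -0.13494147  0.2710813 ] [-1.79956088e+02  4.70842887e-02 -1.81826710e+01] [-0.80685523 -1.00982566 -0.655338  ]
side wedge_tip [([0.6014, -0.1438, 0.1511], 0.85)]
side wedge_tab [([0.6034, -0.1369, 0.2817], 0.71)]
side gap_mouth [([0.6002, -0.1418, 0.1204], 0.67)]
side tank [([0.5949, -0.1502, 0.0048], 0.64)]
side rib_foot [([0.5933, -0.1491, 0.0044], 0.94)]
side core_top [([0.592, -0.1516, 0.1062], 0.84)]
top wedge_tip [([0.5965, -0.1413, 0.1552], 0.58)]
top wedge_tab [([0.6006, -0.1323, 0.2832], 0.75)]
top gap_mouth [([0.5964, -0.1405, 0.1175], 0.71)]
top tank [([0.5967, -0.1483, 0.0014], 0.96)]
top rib_foot [([0.6005, -0.1468, -0.0018], 0.56)]
top core_top [([0.5962, -0.1567, 0.109], 0.84)]
(array([ 2.18281867e+00, -5.90492631e-01, -2.19309630e+00, -1.65737043e-07]), np.float64(0.40939234960763404), [np.float64(0.6022223568897305), np.float64(-0.1394511897966228), np.float64(0.15617179371582973), np.float64(-20.37576732116633)])
```

View pics/over.png

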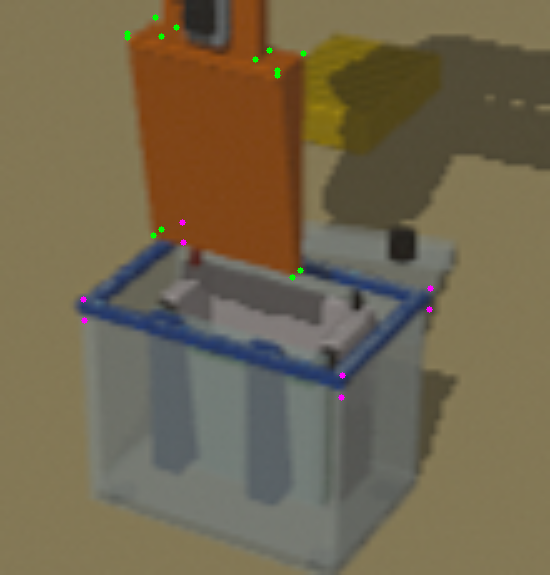

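The wedge hangs above the gap, with its tip edge from (155,240) to (300,270). The rim prediction fits. Lowering it to about 20 mm below the rim, biased towards the ribs to clear the glass edge.

>>> {"name": "arm_command", "arguments": {
  "steps": [
    [-1,-0.0005,0.0016,-0.01,0,0,0.02],
    [-1,-0.0005,0.0016,-0.02,0,0,0.02],
    [-1,-0.0005,0.0016,-0.03,0,0,0.02],
    [-1,-0.0005,0.0016,-0.038,0,0,0.02],
    [-1,-0.0005,0.0016,-0.045,0,0,0.02],
    [-1,-0.0005,0.0016,-0.052,0,0,0.02],
    [-1,-0.0005,0.0016,-0.058,0,0,0.02],
    [-1,-0.0005,0.0016,-0.058,0,0,0.02]
  ]
}}

```text
time: 9.2
eef_pos: [0.6009, -0.1346, 0.2127]
ee_rot: [-180.0, 0.1, -17.1]
force: [0.9, -0.1, -1.7]
opening: 0.0107
gripper_force: 49.0
```

Run:
```python
from h import *
s=snapshot("side"); o=observe(); print(o["time"],o["eef_pos"],o["ee_rot"],o["force"])
b=inhand(s,o,(323,180),60); print(b)
x0,y0=270,110
c=cv2.resize(s["color"][y0:y0+115,x0:x0+110],None,fx=5,fy=5)
cv2.imwrite("pics/in1.png",c[:,:,::-1])
```

```text
9.25 [ 0.60119687 -0.13469509  0.21315844] [-1.79998531e+02  1.77545312e-02 -1.70869687e+01] [-0.16914616  1.38526585 -0.68430074]
(array([ 1.63154601e+00, -1.29306288e+01, -4.01380040e+00, -5.94134571e-06]), np.float64(0.4367826776434919), [np.float64(0.6012789818117579), np.float64(-0.13901425934651346), np.float64(0.11058906613250957), np.float64(-21.100769113225752)])
```

View pics/in1.png

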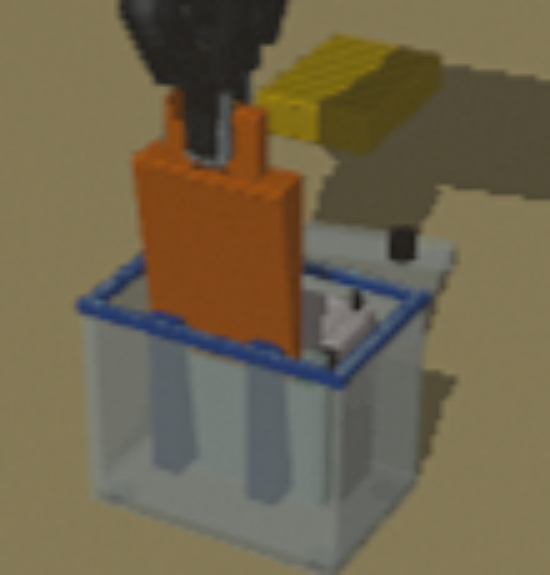

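The tip is in the gap behind the front rim, between the rib tops at (168,320) and (265,347), and no force shows. Continuing down along the slope.

>>> {"name": "arm_command", "arguments": {
  "steps": [
    [-1,-0.0002,-0.0006,-0.005,0,0,0],
    [-1,-0.0004,-0.0012,-0.01,0,0,0],
    [-1,-0.0006,-0.0018,-0.015,0,0,0],
    [-1,-0.0007,-0.0021,-0.019,0,0,0],
    [-1,-0.0007,-0.0021,-0.019,0,0,0]
  ]
}}

```text
time: 9.88
eef_pos: [0.6003, -0.1367, 0.1937]
ee_rot: [-180.0, 0.1, -17.1]
force: [-0.4, -0.7, -0.6]
opening: 0.0112
gripper_force: 49.0
```

>>> {"name": "arm_command", "arguments": {
  "steps": [
    [-1,-0.0002,-0.0005,-0.0035,0,0,0],
    [-1,-0.0003,-0.001,-0.007,0,0,0],
    [-1,-0.0003,-0.001,-0.007,0,0,0]
  ]
}}

```text
time: 10.25
eef_pos: [0.6, -0.1377, 0.1868]
ee_rot: [-180.0, 0.0, -17.1]
force: [0.6, 0.1, -0.9]
opening: 0.011
gripper_force: 49.0
```

>>> {"name": "arm_command", "arguments": {
  "steps": [
    [-1,-0.0002,-0.0005,-0.0035,0,0,0],
    [-1,-0.0003,-0.001,-0.007,0,0,0],
    [-1,-0.0003,-0.001,-0.007,0,0,0]
  ]
}}

```text
time: 10.62
eef_pos: [0.5998, -0.1385, 0.1798]
ee_rot: [-180.0, 0.0, -17.1]
force: [0.8, 2.4, -0.8]
opening: 0.0113
gripper_force: 48.9
```

>>> {"name": "arm_command", "arguments": {
  "steps": [
    [-1,-0.0002,-0.0005,-0.0035,0,0,0],
    [-1,-0.0002,-0.0005,-0.0035,0,0,0]
  ]
}}

```text
time: 10.88
eef_pos: [0.5997, -0.139, 0.1765]
ee_rot: [-180.0, 0.0, -17.1]
force: [0.5, 2.3, -1.7]
opening: 0.0111
gripper_force: 48.9
```

>>> {"name": "arm_command", "arguments": {
  "steps": [
    [-1,-0.0002,-0.0005,-0.0035,0,0,0],
    [-1,-0.0002,-0.0005,-0.0035,0,0,0]
  ]
}}

```text
time: 11.12
eef_pos: [0.5995, -0.1395, 0.1729]
ee_rot: [-180.0, 0.0, -17.1]
force: [0.8, 3.5, -1.5]
opening: 0.0109
gripper_force: 48.8
```

>>> {"name": "arm_command", "arguments": {
  "steps": [
    [-1,0,0,-0.002,0,0,0],
    [-1,0,0,-0.004,0,0,0],
    [-1,0,0,-0.004,0,0,0]
  ]
}}

```text
time: 11.5
eef_pos: [0.5995, -0.1397, 0.1691]
ee_rot: [-180.0, 0.0, -17.1]
force: [1.4, 3.1, -1.5]
opening: 0.0112
gripper_force: 48.9
```

>>> {"name": "arm_command", "arguments": {
  "steps": [
    [-1,0,0,-0.002,0,0,0],
    [-1,0,0,-0.003,0,0,0],
    [-1,0,0,-0.003,0,0,0]
  ]
}}

```text
time: 11.88
eef_pos: [0.5995, -0.1397, 0.1662]
ee_rot: [-180.0, 0.0, -17.1]
force: [2.1, 3.8, -1.2]
opening: 0.011
gripper_force: 49.0
```

>>> {"name": "arm_command", "arguments": {
  "steps": [
    [-1,0,0,-0.002,0,0,0],
    [-1,0,0,-0.003,0,0,0],
    [-1,0,0,-0.003,0,0,0]
  ]
}}

```text
time: 12.25
eef_pos: [0.5995, -0.1398, 0.1631]
ee_rot: [-180.0, 0.0, -17.1]
force: [1.3, 4.5, -0.6]
opening: 0.0111
gripper_force: 49.0
```

>>> {"name": "arm_command", "arguments": {
  "steps": [
    [-1,0,0,-0.002,0,0,0],
    [-1,0,0,-0.003,0,0,0],
    [-1,0,0,-0.003,0,0,0]
  ]
}}

```text
time: 12.62
eef_pos: [0.5996, -0.14, 0.1603]
ee_rot: [180.0, -0.0, -17.1]
force: [0.9, 3.1, -0.6]
opening: 0.0109
gripper_force: 49.2
```

>>> {"name": "arm_command", "arguments": {
  "steps": [
    [-1,-0.0001,-0.0003,-0.002,0,0,0],
    [-1,-0.0001,-0.0004,-0.003,0,0,0],
    [-1,-0.0001,-0.0004,-0.003,0,0,0]
  ]
}}

```text
time: 13.0
eef_pos: [0.5995, -0.1403, 0.1573]
ee_rot: [180.0, -0.0, -17.1]
force: [2.3, 2.5, -0.2]
opening: 0.0112
gripper_force: 49.4
```

>>> {"name": "arm_command", "arguments": {
  "steps": [
    [-1,0,0,-0.001,0,0,0],
    [-1,0,0,-0.002,0,0,0],
    [-1,0,0,-0.002,0,0,0]
  ]
}}

```text
time: 13.38
eef_pos: [0.5995, -0.1405, 0.1554]
ee_rot: [180.0, -0.0, -17.1]
force: [2.6, 2.3, 2.4]
opening: 0.0113
gripper_force: 49.6
```

>>> {"name": "arm_command", "arguments": {
  "steps": [
    [-0.3,0,0,0,0,0,0],
    [-0.3,0,0,0,0,0,0],
    [-0.3,0,0,0,0,0,0],
    [-0.3,0,0,0.02,0,0,0],
    [-0.3,0,0,0.045,0,0,0],
    [-1,0,0,0.045,0,0,0],
    [-1,0,0,0.045,0,0,0],
    [-1,0,0,0.045,0,0,0]
  ]
}}

```text
time: 14.38
eef_pos: [0.5988, -0.14, 0.1991]
ee_rot: [-180.0, 0.1, -17.1]
force: [0.0, -0.2, -1.2]
opening: 0.0
gripper_force: 0.0
```

Run:
```python
from h import *
s=snapshot("side"); t=snapshot("top"); o=observe(); print(o["time"],o["eef_pos"],o["ee_rot"],o["force"],o["opening"])
for c in("side","top"):
    for n in("wedge_tab","wedge_tip"): print(c,n,[(np.round(d["at"],4).tolist(),round(d["conf"],2)) for d in pinpoint(c,n)[:1]])
a=cv2.resize(s["color"][110:230,270:380],None,fx=5,fy=5); b=cv2.resize(t["color"][140:260,300:410],None,fx=5,fy=5)
cv2.imwrite("pics/in2.png",cv2.resize(np.hstack([a,b]),(800,436))[:,:,::-1])
```

```text
14.475 [ 0.5988734  -0.14003195  0.19916709] [-1.79996070e+02  1.09157382e-01 -1.70883523e+01] [ 0.41428197  0.33127232 -0.18301681] 0.00017506690297604423
side wedge_tab [([0.6015, -0.139, 0.1672], 0.57)]
side wedge_tip []
top wedge_tab [([0.5993, -0.137, 0.164], 0.53)]
top wedge_tip [([0.5957, -0.1465, 0.0403], 0.7)]
```

View pics/in2.png

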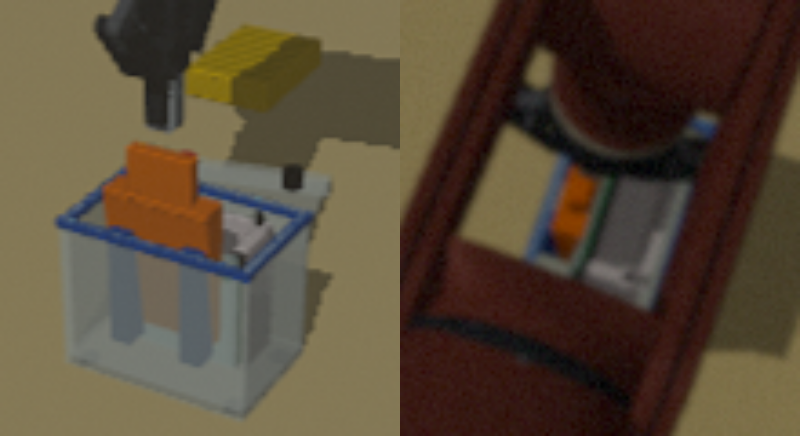

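The wedge stands upright in the gap with its tab clear at (165,170), and the shut fingers are above it. Pressing from above in small steps.

>>> {"name": "arm_command", "arguments": {
  "steps": [
    [-1,0.0005,-0.0003,-0.006,0,0,0],
    [-1,0.0005,-0.0003,-0.012,0,0,0],
    [-1,0.0005,-0.0003,-0.014,0,0,0],
    [-1,0.0005,-0.0003,-0.015,0,0,0],
    [-1,0.0005,-0.0003,-0.015,0,0,0]
  ]
}}

```text
time: 15.3
eef_pos: [0.6, -0.1405, 0.1854]
ee_rot: [180.0, -0.0, -17.1]
force: [0.4, -0.1, -0.5]
opening: 0.0002
gripper_force: 0.0
```

>>> {"name": "arm_command", "arguments": {
  "steps": [
    [-1,0,0,-0.001,0,0,0],
    [-1,0,0,-0.002,0,0,0],
    [-1,0,0,-0.003,0,0,0],
    [-1,0,0,-0.003,0,0,0]
  ]
}}

```text
time: 15.8
eef_pos: [0.5999, -0.1405, 0.1822]
ee_rot: [-180.0, 0.0, -17.1]
force: [-0.7, 0.6, -0.0]
opening: -0.0001
gripper_force: 0.0
```

>>> {"name": "arm_command", "arguments": {
  "steps": [
    [-1,0,0,-0.001,0,0,0],
    [-1,0,0,-0.002,0,0,0],
    [-1,0,0,-0.002,0,0,0]
  ]
}}

```text
time: 16.18
eef_pos: [0.6002, -0.1407, 0.1806]
ee_rot: [180.0, -0.0, -17.1]
force: [0.2, -0.2, 2.6]
opening: -0.0001
gripper_force: 0.9
```

>>> {"name": "arm_command", "arguments": {
  "steps": [
    [-1,0,0,-0.001,0,0,0],
    [-1,0,0,-0.002,0,0,0],
    [-1,0,0,-0.002,0,0,0]
  ]
}}

```text
time: 16.55
eef_pos: [0.6001, -0.1408, 0.1785]
ee_rot: [180.0, -0.0, -17.1]
force: [-0.1, -2.3, 3.1]
opening: -0.0001
gripper_force: 1.7
```

>>> {"name": "arm_command", "arguments": {
  "steps": [
    [-1,0,0,-0.001,0,0,0],
    [-1,0,0,-0.002,0,0,0],
    [-1,0,0,-0.002,0,0,0]
  ]
}}

```text
time: 16.92
eef_pos: [0.6001, -0.1411, 0.1766]
ee_rot: [180.0, -0.0, -17.1]
force: [-0.7, -3.1, 4.8]
opening: 0.0
gripper_force: 2.2
```

>>> {"name": "arm_command", "arguments": {
  "steps": [
    [-1,0,0,-0.001,0,0,0],
    [-1,0,0,-0.002,0,0,0],
    [-1,0,0,-0.002,0,0,0]
  ]
}}

```text
time: 17.3
eef_pos: [0.6002, -0.1413, 0.175]
ee_rot: [179.9, -0.1, -17.1]
force: [-1.3, -4.0, 6.6]
opening: 0.0001
gripper_force: 3.2
```

>>> {"name": "arm_command", "arguments": {
  "steps": [
    [-1,-0.0002,-0.0008,-0.0008,0,0,0],
    [-1,-0.0002,-0.0008,-0.0016,0,0,0],
    [-1,-0.0002,-0.0008,-0.0016,0,0,0]
  ]
}}

```text
time: 17.68
eef_pos: [0.6006, -0.1416, 0.1744]
ee_rot: [180.0, -0.1, -17.1]
force: [-2.0, -2.1, 10.4]
opening: 0.0002
gripper_force: 5.0
```

>>> {"name": "arm_command", "arguments": {
  "steps": [
    [-1,0,-0.0003,-0.0008,0,0,0],
    [-1,0,-0.0003,-0.0015,0,0,0],
    [-1,0,-0.0003,-0.0015,0,0,0]
  ]
}}

```text
time: 18.05
eef_pos: [0.6011, -0.1418, 0.1738]
ee_rot: [-180.0, -0.2, -17.1]
force: [-2.2, -0.7, 14.1]
opening: 0.0002
gripper_force: 6.8
```

>>> {"name": "arm_command", "arguments": {
  "steps": [
    [-1,0,0,-0.0006,0,0,0],
    [-1,0,0,-0.001,0,0,0],
    [-1,0,0,-0.001,0,0,0]
  ]
}}

```text
time: 18.42
eef_pos: [0.6013, -0.142, 0.1735]
ee_rot: [180.0, -0.3, -17.1]
force: [-2.0, -1.0, 16.7]
opening: -0.0002
gripper_force: 8.1
```

>>> {"name": "arm_command", "arguments": {
  "steps": [
    [-1,0,0,-0.0004,0,0,0],
    [-1,0,0,-0.0005,0,0,0],
    [-1,0,0,-0.0005,0,0,0]
  ]
}}

```text
time: 18.8
eef_pos: [0.6015, -0.1421, 0.1734]
ee_rot: [180.0, -0.3, -17.1]
force: [-2.6, -0.2, 18.1]
opening: 0.0
gripper_force: 8.8
```

>>> {"name": "arm_command", "arguments": {
  "steps": [
    [-1,0,0,0.003,0,0,0],
    [-1,0,0,0.01,0,0,0],
    [-1,0,0,0.05,0,0,0],
    [-1,0,0,0.1,0,0,0],
    [-1,0,0,0.1,0,0,0],
    [-1,0,0,0.1,0,0,0]
  ]
}}

```text
time: 19.55
eef_pos: [0.5993, -0.1411, 0.2688]
ee_rot: [-180.0, 0.1, -17.1]
force: [-0.1, -0.8, -0.5]
opening: 0.0001
gripper_force: 0.0
```

Run:
```python
from h import *
s=snapshot("side"); t=snapshot("top"); o=observe(); print(o["time"],o["eef_pos"],o["force"])
for c in("side","top"):
    for n in("wedge_tab","wedge_tip","wedge","gap_mouth","tank"): print(c,n,[(np.round(d["at"],4).tolist(),round(d["conf"],2)) for d in pinpoint(c,n)[:1]])
# fit tab/collar outline in side: everything above the rim, upper half hull
m=near(mask(s["color"],"orange"),(315,165),40); yy,xx=np.nonzero(m); print(len(xx))
P=W[W[:,2]>.1]; th=np.radians(np.r_[175:366:5]); D=np.c_[np.cos(th),np.sin(th)]
ob=(np.c_[xx,yy]@D.T).max(0)+.4
f=lambda p:np.abs((proj(s,pose([p[0],p[1],.0315,p[2]],P))@D.T).max(0)-ob).mean()
b=minimize(f,[.597,-.143,-18],method="Nelder-Mead",options=dict(initial_simplex=[[.597,-.143,-18],[.602,-.143,-18],[.597,-.138,-18],[.597,-.143,-10]]))
r=Ro.from_euler("z",18,degrees=True).apply(np.array([b.x[0]-.598,b.x[1]+.150,0])); print(b.x,b.fun,"in tank",r)
```

```text
19.65 [ 0.59873998 -0.14105695  0.26744174] [-0.43308761  0.93529226  0.44783249]
side wedge_tab [([0.6004, -0.1402, 0.1587], 0.64)]
side wedge_tip []
side wedge []
side gap_mouth [([0.6008, -0.1429, 0.1194], 0.69)]
side tank [([0.5943, -0.1518, 0.0042], 0.87)]
top wedge_tab [([0.5984, -0.1399, 0.1594], 0.85)]
top wedge_tip [([0.5965, -0.1479, 0.0303], 0.86)]
top wedge [([0.6025, -0.1445, 0.0338], 0.62)]
top gap_mouth [([0.5953, -0.1404, 0.118], 0.69)]
top tank [([0.5961, -0.1487, 0.0028], 0.58)]
596
[ 0.60353992 -0.14701865 13.85460015] 0.43943818016081704 in tank [0.00434749 0.00454736 0.        ]
```

The wedge reads upright and centred, with its tip about 31 mm up. One thumb test of about 15 N to confirm it's tight.

>>> {"name": "arm_command", "arguments": {
  "steps": [
    [-1,0,0,-0.05,0,0,0],
    [-1,0,0,-0.085,0,0,0],
    [-1,0,0,-0.092,0,0,0],
    [-1,0,0,-0.094,0,0,0],
    [-1,0,0,-0.095,0,0,0],
    [-1,0,0,-0.0955,0,0,0],
    [-1,0,0,-0.0955,0,0,0]
  ]
}}

```text
time: 21.02
eef_pos: [0.6002, -0.1418, 0.1751]
ee_rot: [180.0, -0.1, -17.1]
force: [0.9, 0.4, 0.4]
opening: 0.0001
gripper_force: 0.0
```

>>> {"name": "arm_command", "arguments": {
  "steps": [
    [-1,0,0,-0.0012,0,0,0],
    [-1,0,0,-0.0024,0,0,0],
    [-1,0,0,-0.003,0,0,0],
    [-1,0,0,-0.003,0,0,0]
  ]
}}

```text
time: 21.52
eef_pos: [0.6006, -0.1419, 0.1735]
ee_rot: [180.0, -0.1, -17.1]
force: [-3.2, 1.2, 9.5]
opening: -0.0001
gripper_force: 4.5
```

>>> {"name": "arm_command", "arguments": {
  "steps": [
    [-1,0,0,-0.0008,0,0,0],
    [-1,0,0,-0.0016,0,0,0],
    [-1,0,0,-0.0016,0,0,0]
  ]
}}

```text
time: 21.9
eef_pos: [0.6013, -0.1421, 0.1731]
ee_rot: [180.0, -0.3, -17.1]
force: [-2.8, 1.4, 13.5]
opening: 0.0
gripper_force: 6.7
```

>>> {"name": "arm_command", "arguments": {
  "steps": [
    [-1,0,0,-0.0005,0,0,0],
    [-1,0,0,-0.0008,0,0,0],
    [-1,0,0,-0.0008,0,0,0]
  ]
}}

```text
time: 22.28
eef_pos: [0.6016, -0.1423, 0.173]
ee_rot: [180.0, -0.3, -17.1]
force: [-3.3, 1.2, 15.7]
opening: 0.0003
gripper_force: 7.8
```

It holds at about 16 N without yielding. Backing off and handing in.

>>> {"name": "arm_command", "arguments": {
  "steps": [
    [-1,0,0,0.003,0,0,0],
    [-1,0,0,0.01,0,0,0],
    [-1,0,0,0.05,0,0,0],
    [-1,0,0,0.1,0,0,0],
    [-1,0,0,0.1,0,0,0],
    [-1,0,0,0.1,0,0,0]
  ]
}}

```text
time: 23.02
eef_pos: [0.5995, -0.1415, 0.2684]
ee_rot: [-180.0, 0.0, -17.1]
force: [-1.0, 0.6, -0.5]
opening: -0.0003
gripper_force: 0.0
```

```bash
python3 -c "
from plant import *
print(sign_off())"
```

```text
the job is handed in; nothing more can be done
None
```

The wedge is in the gap, upright and roughly centred, pressed to about 18 N; it held a second push of about 16 N, and the job is handed in at about 23 s, but `sign_off` returned no verdict and the clamp force itself was not measured.

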